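Hang the sample carrier on the release rail and slide it up to the stop ring

TASK

Take the white sample carrier out of its dock by the orange tab and hook it onto the yellow section of the steel rail. Then slide it along the rail, keeping it hung on the rail, until it touches the green stop ring, without pushing the ring along. Leave the carrier hanging there and leave the red tray, the bottle and the loose blue funnel where they are.

Things in the scene. Friction and masses are not known exactly. Their poses are not given: they have to be found in the camera images.
- carrier: White flat rigid hanger, 14 mm thick (its y), 100 mm wide (x), 200 mm tall (z), about 0.25 kg. Origin: centre of its underside, z up. Bottom: a panel, z 0 to 79 mm, with blue funnels fixed on both faces that stand out to 29 mm from the mid plane (z 26 to 64 mm). Above it a hook (see carrier_hook), then the orange grip tab (see carrier_tab).
- carrier_hook (a point): Point in the hook, 125 mm above the underside, on the rail's axis once hung. From this point: back leg x -24 to -12 mm; top bar z +8 to +22 mm, x -24 to 24 mm; tip x 12 to 24 mm, reaching down to z -12 mm; panel top at z -46 mm. So the hook is 24 mm wide inside and its mouth, 34 mm high between tip and panel, opens to the carrier's +x.
- carrier_tab (a point): Point in the orange tab, 180 mm above the carrier's underside, 55 mm above carrier_hook. The tab is x -18 to 18 mm, 14 mm thick (y), from 33 mm below to 20 mm above this point: pinch it across its thickness from above.
- dock: Grey dock, 140 x 90 mm (x, y), 22 mm high, fixed to the bench. Origin under its centre. Its slot, 110 mm along x and 18 mm wide, floor 12 mm above the bench and 10 mm deep, holds the carrier upright.
- rail: Stand of the steel rail, fixed; origin on the bench under the rail's middle, y along the rail. Rail 16 mm in diameter, 400 mm long, axis 200 mm above the bench, on posts (22 x 12 mm, tops 12 mm above the axis) at y -196 and +196 mm, feet 120 mm along x. The stretch y -170 to -90 mm is painted yellow.
- rail_mid (a point): Middle of the rail on its axis; y runs from the yellow end to the green stop ring. The ring, 40 mm in diameter, 16 mm long, with a small screw to 34 mm above the axis, is held on the rail by about 9 N of friction. Its place is NOT reported: its centre is anywhere from y +65 to +145 mm and must be seen or felt.
- rail_loading (a point): Middle of the yellow loading section, on the rail's axis (y -130 mm from rail_mid).
- red_tray: Red open tray, 200 x 150 x 50 mm, a bystander; origin under its centre.
- wipe_bottle: White bottle with a blue cap, 60 mm in diameter, 150 mm tall, a bystander; origin under its centre.
- funnel: Loose blue moulded funnel standing on its narrow end, 64 mm across, 65 mm tall, a bystander; origin under its centre.

How it is judged:
On the way, in this order (a step that is already met when the one before it is completed fails the run):
1. the carrier is hooked on the yellow section of the rail, its weight resting on it (x of carrier_hook in the frame of rail_mid between -0.008 and 0.008 m and z of carrier_hook in the frame of rail_mid between -0.008 and 0.005 m and contact force between carrier and rail above 0.3 N and y of carrier_hook in the frame of rail_mid between -0.175 and -0.085 m), for 0.1 s.
2. the carrier slides along the rail, still hung on it, past the rail's middle (x of carrier_hook in the frame of rail_mid between -0.008 and 0.008 m and z of carrier_hook in the frame of rail_mid between -0.008 and 0.005 m and contact force between carrier and rail above 0.3 N and y of carrier_hook in the frame of rail_mid between -0.06 and 0.02 m), for 0.05 s.
At the end, for the whole second after the job is handed in: The carrier hangs at rest on the rail, upright within 0.2 rad, its hook seated (hook point within 8 mm of the rail's axis), on the yellow-end side of the green ring and touching it or within 3.5 mm of it, and the ring is within 6 mm of where it was (x of carrier_hook in the frame of rail_mid between -0.008 and 0.008 m and z of carrier_hook in the frame of rail_mid between -0.008 and 0.005 m and angle between carrier's own z axis and vertical below 0.2 rad and horizontal distance between carrier_hook and stop_c0 below 0.0185 m and y of carrier_hook in the frame of rail_mid below 0.14 m and distance of stop_c0 from where it was at the start of the episode below 0.006 m and linear speed of carrier below 0.02 m/s and angular speed of carrier below 0.3 rad/s).
It fails at once if the green stop ring is pushed along by more than 6 mm (distance of stop_c0 from where it was at the start of the episode above 0.006 m).
It fails at once if a bystander (red tray, bottle, loose funnel) is moved by more than 20 mm (distance of any of red_tray, wipe_bottle, funnel from where it was at the start of the episode above 0.02 m).
It also fails if it takes over 54 s, if anything falls off the work surface, if the arm or the gripper's body presses on something with over 40 N, if the wrist force passes 120 N, or if a joint passes its speed limit or range.

ROBOT

A 6-joint arm with a two-finger parallel gripper is mounted at the origin on the work surface. World frame = base frame: x ahead of the robot, y to its left, z up, the work surface at z = 0. Lengths are in m, angles in rad, forces in N, time in s.
With the tool pointing down it reaches from about 0.375 to 0.9 m from the base axis. Payload 3.1 kg.
Tool frame: the origin (TCP) lies midway between the tips of the shut fingers; the grasp point (between the pads) lies 19 mm behind it (manip.pinch_z is the distance from the TCP to the grasp point, in m); z points along the fingers, y is the line along which they close (so a half turn about z gives the same grasp; the last joint's range is limited). The gripper opens to 85 mm and grips with 20 to 120 N. Pads are 22 mm wide; open, the fingers measure 114 mm over their backs; the gripper's body (76 mm by 85 mm) begins 54 mm behind the grasp point. The pads swing forward as they close: fully open they stand 13 mm farther back than shut.
Start: joints at [1.042, 0.527, 1.433, -0, 1.181, -0.178], TCP at [0.215, 0.587, 0.231] pointing down, gripper open.
Joint ranges: [-3.08, 3.08], [-0.75, 2.2], [0.22, 2.44], [-1.43, 4.57], [0, 2.65], [-2.85, 2.85]. Speed limits (rad/s): [2.79, 2.79, 3.14, 3.14, 3.14, 3.14].

INTERFACE

Orientations are given as a unit quaternion [x, y, z, w].
In Python, from station import manip, viewer, ticket gives the robot as it stands.
- The arm moves only by the shell command python3 -m creep 'ROWS' [FORCE]. ROWS is JSON, a list of rows, each an object with "slide": the shift along the tool's x, y, z in cm, a list of three; "angular": the turn, a rotation vector about the tool's x, y, z in rad, a list of three; "claw": the opening, from -1 (shut) to 1 (fully open). A call has 1 to 10 rows; each row shifts and turns the commanded pose from where the row before left it, along the tool's axes as they then stand; what a row does not reach is not made up. A row lasts 1/12 s, in which the tool goes at most 41.7 mm and 7.16 degrees, less where a joint would pass 70% of its speed; a pose out of reach is approached as far as the arm can. A call with a gripper value outside its range is refused whole. The fingers move at their own pace and stop on an object; FORCE is the grip in N (left out, the last holds). Time passes only in rows, so rows that do not move let the fingers close. It gives the time, the measured TCP pose, the force, the opening and the grip force at its end, in the units of the state.
- manip.sense(): the state, without advancing time (a new reading comes with each control period).
- viewer.snapshot(name): name is "scene" or "top" or "wrist"; returns the picture (400x640x3 uint8, blue, green, red); there is no depth.
- viewer.calibration(name): a dict with "fov_y" (degrees; the focal length in pixels is half the picture's height over the tangent of half this angle, whatever the lens; pixels are square), "cx", "cy" (the principal point, pixels), "T" (4x4, takes a point from camera to world coordinates); the wrist camera has in their place "tool_from_camera" (4x4, takes a point from camera to tool coordinates, whose origin is the TCP and whose axes are the flange's). Camera axes: x right, y up, looking along -z (the intrinsics and any distortion apply to the point x, -y, -z); pixel columns grow to the right and rows downward; lengths in m; the calibration is good to about 2 mm. A picture is of the moment at which its call begins: read the wrist's pose just before it. calibration takes no time and is no camera call.
- ticket.sign_off(): hands the job in; it is judged then, once.
The state is a dict: "t": time; "q": joint angles; "qd": joint speeds; "tau": joint torques, N m; "tcp_pos": TCP position; "tool_rot": TCP orientation; "force": force on the tool from outside, world axes, zero at the start; "ft_torque": the same for the moment, N m; "finger_gap": opening from 0.0 (shut) to 1.0 (fully open); "gripper_force": force on a finger pad.
Only numpy, scipy, OpenCV 4.12 (cv2) and the standard library are available. Lean on these libraries where they do the work, as an engineer would, in place of code of your own. Each camera call takes 0.05 s, during which the arm holds its last target. There are 200 camera calls.

## Working session

There is one attempt and no reset: what is moved stays moved. The work goes in short steps, Python scripts to look and compute and a shell command to move; the robot and the scene stay as the last step left them, time stands still between calls to the robot, and variables do not carry over. Pictures are saved under pics/ and viewed, at most 14 in all, crops included, and the job is handed in when it is done.

```bash
mkdir -p pics; ls; python3 - <<'E'
from station import manip, viewer
import cv2,numpy as np
np.set_printoptions(precision=4,suppress=True)
print(manip.sense())
for n in("scene","top","wrist"):
    c=viewer.calibration(n);print(n,c)
    cv2.imwrite(f"pics/{n}0.png",viewer.snapshot(n))
a=[cv2.imread(f"pics/{n}0.png") for n in("scene","top")]
E
```

```text
pics
{'t': 0.0, 'q': array([ 1.0415,  0.5285,  1.4339, -0.    ,  1.1814, -0.1785]), 'qd': array([-0.0002, -0.0004,  0.0004,  0.0003,  0.0001, -0.0008]), 'tau': array([  0.0009, -44.2349, -17.8031,  -0.0001,   0.0084,  -0.    ]), 'tcp_pos': array([0.2144, 0.5863, 0.2303]), 'tool_rot': array([ 0.1745,  0.9847, -0.001 , -0.0004]), 'force': array([0.3274, 0.2618, 0.3055]), 'ft_torque': array([-0.0241, -0.0456, -0.0034]), 'gripper_force': 0.0, 'finger_gap': 1.0013988417559623}
scene {'fov_y': 51.355640275869064, 'cx': 322.6919609593921, 'cy': 197.74884133429333, 'T': array([[-0.7811, -0.4213,  0.4609,  1.0943],
       [ 0.6244, -0.5153,  0.587 ,  0.6037],
       [-0.0098,  0.7463,  0.6655,  0.8279],
       [ 0.    ,  0.    ,  0.    ,  1.    ]])}
top {'fov_y': 54.80714917448692, 'cx': 317.7088131167186, 'cy': 195.98157915813584, 'T': array([[ 0.0066,  0.9938, -0.1108,  0.4656],
       [-1.    ,  0.006 , -0.0056, -0.012 ],
       [-0.0049,  0.1108,  0.9938,  1.1876],
       [ 0.    ,  0.    ,  0.    ,  1.    ]])}
wrist {'fov_y': 62.78210846528984, 'cx': 321.2788165883655, 'cy': 199.71309074517416, 'tool_from_camera': array([[-0.001 ,  0.9597,  0.2812,  0.0705],
       [ 1.    ,  0.001 ,  0.0001, -0.0004],
       [-0.0002,  0.2812, -0.9597, -0.1435],
       [ 0.    ,  0.    ,  0.    ,  1.    ]])}
```

View pics/scene0.png

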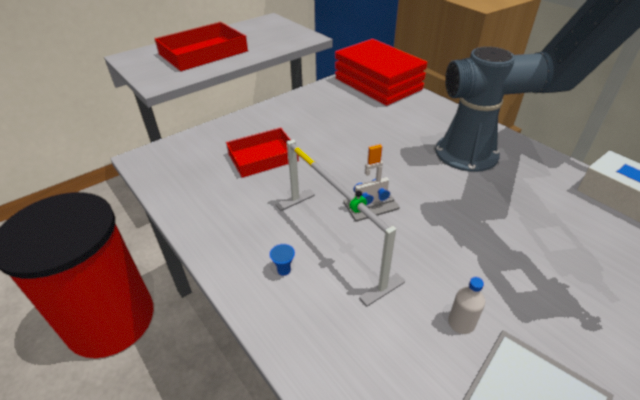

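View pics/top0.png

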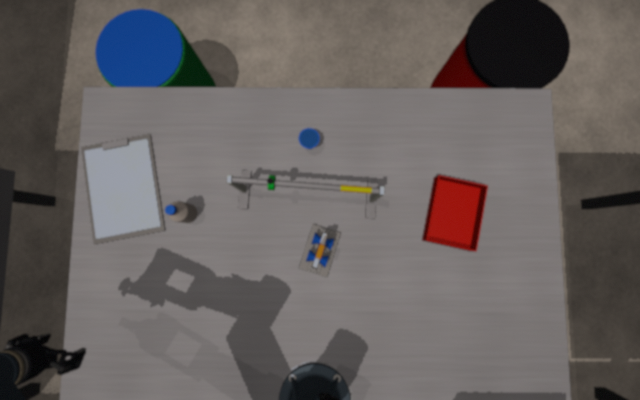

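Scene shows the rail with yellow at its far (−y) end, the ring at about (357,203), the carrier in its dock at about (375,180). The top view has the ring at (271,183), yellow at (355,189) and the tab at about (320,250). Next come rough measurements and a zoom.

```bash
cat > h.py <<'E'
import numpy as np,cv2
from station import manip,viewer
from scipy.spatial.transform import Rotation as R
np.set_printoptions(precision=4,suppress=True)
HSV=dict(orange=((6,150,120),(18,255,255)),yellow=((22,150,100),(34,255,255)),green=((45,120,40),(75,255,255)),blue=((100,120,60),(125,255,255)))
def shot(name,fn=None):
    s=manip.sense(); c=viewer.calibration(name); im=viewer.snapshot(name)
    if name=="wrist":
        M=np.eye(4);M[:3,:3]=R.from_quat(s["tool_rot"]).as_matrix();M[:3,3]=s["tcp_pos"];c["T"]=M@c["tool_from_camera"]
    if fn: cv2.imwrite(fn,im)
    return im,c
def ray(c,uv):
    f=200/np.tan(np.radians(c["fov_y"])/2); T=c["T"]
    d=T[:3,:3]@np.array([(uv[0]-c["cx"])/f,-(uv[1]-c["cy"])/f,-1]); return T[:3,3],d/np.linalg.norm(d)
def proj(c,P):
    f=200/np.tan(np.radians(c["fov_y"])/2); p=c["T"][:3,:3].T@(np.asarray(P)-c["T"][:3,3]); return np.array([c["cx"]+f*p[0]/-p[2],c["cy"]+f*p[1]/p[2]])
def onz(c,uv,z): o,d=ray(c,uv); return o+d*(z-o[2])/d[2]
def tri(rays):
    A=sum(np.eye(3)-np.outer(d,d) for o,d in rays); b=sum((np.eye(3)-np.outer(d,d))@o for o,d in rays)
    X=np.linalg.solve(A,b); return X,[np.linalg.norm(np.cross(X-o,d)) for o,d in rays]
def blobs(im,col,amin=15):
    m=cv2.inRange(cv2.cvtColor(im,cv2.COLOR_BGR2HSV),*HSV[col])
    cs=[c for c in cv2.findContours(m,cv2.RETR_EXTERNAL,cv2.CHAIN_APPROX_NONE)[0] if cv2.contourArea(c)>=amin]
    return sorted(cs,key=cv2.contourArea,reverse=True)
def cen(c): m=cv2.moments(c); return np.array([m["m10"],m["m01"]])/m["m00"]
E
python3 - <<'E'
from h import *
S,cs=shot("scene");Tp,ct=shot("top")
for col in("orange","yellow","green"):
    for n,im in(("scene",S),("top",Tp)):
        for b in blobs(im,col)[:3]: print(col,n,cen(b),cv2.contourArea(b),cv2.minAreaRect(b))
    a,b=blobs(S,col),blobs(Tp,col)
    if a and b: print(tri([ray(cs,cen(a[0])),ray(ct,cen(b[0]))]))
A=cv2.resize(S[130:230,270:430],(800,500),interpolation=cv2.INTER_CUBIC)
cv2.imwrite("pics/z1.png",A)
E
```

```text
orange scene [374.3469 154.8   ] 160.0 ((374.5382385253906, 154.00294494628906), (12.118047714233398, 18.7906436920166), 4.398705005645752)
orange top [319.7249 250.7961] 51.5 ((319.75, 250.75), (5.0596442222595215, 12.965338706970215), 18.434947967529297)
(array([ 0.4354, -0.0126,  0.182 ]), [np.float64(0.00013578983601282685), np.float64(0.00013578983601275502)])
yellow scene [303.614  155.5035] 95.0 ((303.5663757324219, 155.49557495117188), (21.448436737060547, 5.268036842346191), 41.18592834472656)
yellow top [355.8822 188.7604] 124.5 ((355.51776123046875, 188.7512664794922), (29.353784561157227, 5.272281646728516), 4.085616588592529)
(array([ 0.5959, -0.1056,  0.2012]), [np.float64(0.001342818365608682), np.float64(0.0013428183656086243)])
green scene [356.1156 203.1976] 124.0 ((357.2500305175781, 203.25003051757812), (13.435027122497559, 15.55634880065918), 45.0)
green top [176.8735  68.6231] 122.5 ((178.5577392578125, 61.57878875732422), (15.028241157531738, 55.36244201660156), 20.07152557373047)
green top [271.1708 183.2333] 40.0 ((270.9024658203125, 182.3780517578125), (5.411145210266113, 13.141352653503418), 6.340191841125488)
(array([0.8012, 0.2886, 0.4363]), [np.float64(0.010699842668804438), np.float64(0.010699842668804619)])
```

View pics/z1.png

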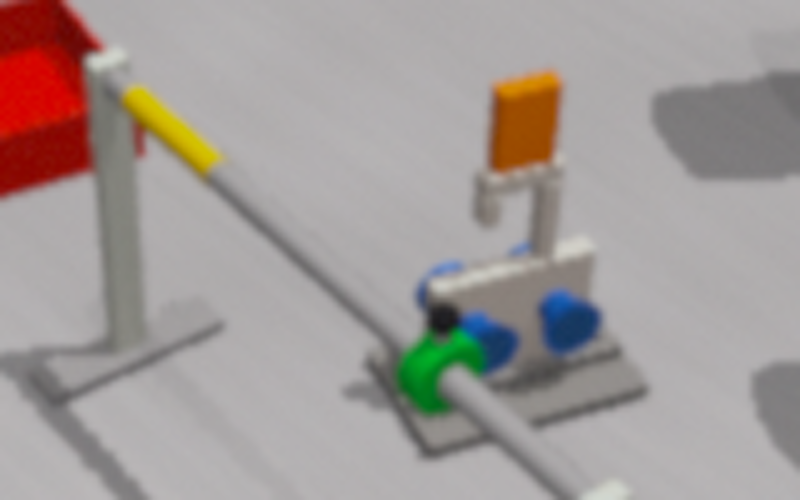

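The hook's mouth faces the rail, so carrier +x is roughly world +x, and the tool yaw nearly matches already. I'm moving above the carrier.

```bash
python3 -m creep '[{"slide":[-2.3,-2.7,-0.4],"angular":[0,0,0],"claw":1},{"slide":[-2.3,-2.7,-0.4],"angular":[0,0,0],"claw":1},{"slide":[-2.3,-2.7,-0.4],"angular":[0,0,0],"claw":1},{"slide":[-2.3,-2.7,-0.4],"angular":[0,0,0],"claw":1},{"slide":[-2.3,-2.7,-0.4],"angular":[0,0,0],"claw":1},{"slide":[-2.3,-2.7,-0.4],"angular":[0,0,0],"claw":1},{"slide":[-2.3,-2.7,-0.4],"angular":[0,0,0],"claw":1},{"slide":[-2.3,-2.7,-0.4],"angular":[0,0,0],"claw":1},{"slide":[-2.3,-2.7,-0.4],"angular":[0,0,0],"claw":1}]' 
python3 -m creep '[{"slide":[-2.3,-2.7,-0.4],"angular":[0,0,0],"claw":1},{"slide":[-2.3,-2.7,-0.4],"angular":[0,0,0],"claw":1},{"slide":[-2.3,-2.7,-0.4],"angular":[0,0,0],"claw":1},{"slide":[-2.3,-2.7,-0.4],"angular":[0,0,0],"claw":1},{"slide":[-2.3,-2.7,-0.4],"angular":[0,0,0],"claw":1},{"slide":[-2.3,-2.7,-0.4],"angular":[0,0,0],"claw":1},{"slide":[-2.3,-2.7,-0.4],"angular":[0,0,0],"claw":1},{"slide":[0,0,0],"angular":[0,0,0],"claw":1},{"slide":[0,0,0],"angular":[0,0,0],"claw":1},{"slide":[0,0,0],"angular":[0,0,0],"claw":1}]'
python3 - <<'E'
from h import *
im,c=shot("wrist","pics/w1.png"); np.savez("w1.npz",im=im,T=c["T"]); print(manip.sense()["tcp_pos"])
E
```

```text
t: 1.0
tcp_pos: [0.3258, 0.286, 0.2676]
tool_rot: [0.174, 0.985, 0.0, 0.0]
force: [0.1, -0.0, -0.3]
finger_gap: 0.999
gripper_force: 0.0
t: 1.83
tcp_pos: [0.4113, 0.0549, 0.2951]
tool_rot: [0.175, 0.985, 0.0, -0.001]
force: [-0.9, 0.2, 1.0]
finger_gap: 0.998
gripper_force: 0.0
[0.411  0.0555 0.295 ]
```

View pics/w1.png

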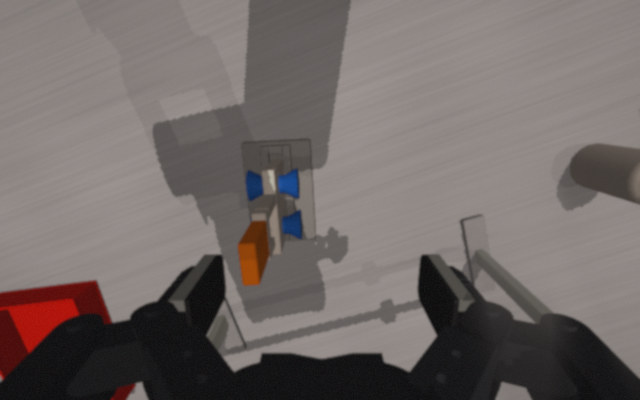

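The wrist view shows the tab at about (252,255) and the red tray lower left, while the gripper hides the rail. I'll view the tab from straight above, then look at the rail from beyond it.

```bash
python3 -m creep '[{"slide":[-2.9,-1.4,0],"angular":[0,0,0],"claw":1},{"slide":[-2.9,-1.4,0],"angular":[0,0,0],"claw":1},{"slide":[-2.9,-1.4,0],"angular":[0,0,0],"claw":1},{"slide":[-2.9,-1.4,0],"angular":[0,0,0],"claw":1},{"slide":[0,0,0],"angular":[0,0,0],"claw":1},{"slide":[0,0,0],"angular":[0,0,0],"claw":1},{"slide":[0,0,0],"angular":[0,0,0],"claw":1}]'
python3 - <<'E'
from h import *
im,c=shot("wrist","pics/w2.png"); np.savez("w2.npz",im=im,T=c["T"])
E
python3 -m creep '[{"slide":[-3.2,0.1,-0.7],"angular":[0,0,0],"claw":1},{"slide":[-3.2,0.1,-0.7],"angular":[0,0,0],"claw":1},{"slide":[-3.2,0.1,-0.7],"angular":[0,0,0],"claw":1},{"slide":[-3.2,0.1,-0.7],"angular":[0,0,0],"claw":1},{"slide":[-3.2,0.1,-0.7],"angular":[0,0,0],"claw":1},{"slide":[-3.2,0.1,-0.7],"angular":[0,0,0],"claw":1},{"slide":[0,0,0],"angular":[0,0,0],"claw":1},{"slide":[0,0,0],"angular":[0,0,0],"claw":1},{"slide":[0,0,0],"angular":[0,0,0],"claw":1}]'
python3 - <<'E'
from h import *
im,c=shot("wrist","pics/w3.png"); np.savez("w3.npz",im=im,T=c["T"])
E
python3 -m creep '[{"slide":[1.2,3.4,0],"angular":[0,0,0],"claw":1},{"slide":[1.2,3.4,0],"angular":[0,0,0],"claw":1},{"slide":[1.2,3.4,0],"angular":[0,0,0],"claw":1},{"slide":[1.2,3.4,0],"angular":[0,0,0],"claw":1},{"slide":[0,0,0],"angular":[0,0,0],"claw":1},{"slide":[0,0,0],"angular":[0,0,0],"claw":1},{"slide":[0,0,0],"angular":[0,0,0],"claw":1}]'
python3 - <<'E'
from h import *
im,c=shot("wrist","pics/w4.png"); np.savez("w4.npz",im=im,T=c["T"])
a=[cv2.imread(f"pics/w{i}.png") for i in(2,3,4)]
cv2.imwrite("pics/m1.png",np.vstack([np.hstack([cv2.resize(a[0],(400,250)),cv2.resize(a[1],(400,250))]),np.hstack([cv2.resize(a[2],(400,250)),cv2.resize(a[0][40:200,200:456],(400,250))])]))
E
```

```text
t: 2.47
tcp_pos: [0.5004, -0.0359, 0.2947]
tool_rot: [0.174, 0.985, 0.0, -0.001]
force: [-0.9, -0.9, -0.3]
finger_gap: 1.003
gripper_force: 0.0
t: 3.27
tcp_pos: [0.6825, -0.0962, 0.3366]
tool_rot: [0.174, 0.985, 0.0, -0.001]
force: [0.5, -0.2, -0.2]
finger_gap: 0.995
gripper_force: 0.0
t: 3.9
tcp_pos: [0.6844, 0.0465, 0.3376]
tool_rot: [0.174, 0.985, -0.0, -0.0]
force: [0.6, -0.9, -0.3]
finger_gap: 1.0
gripper_force: 0.0
```

View pics/m1.png

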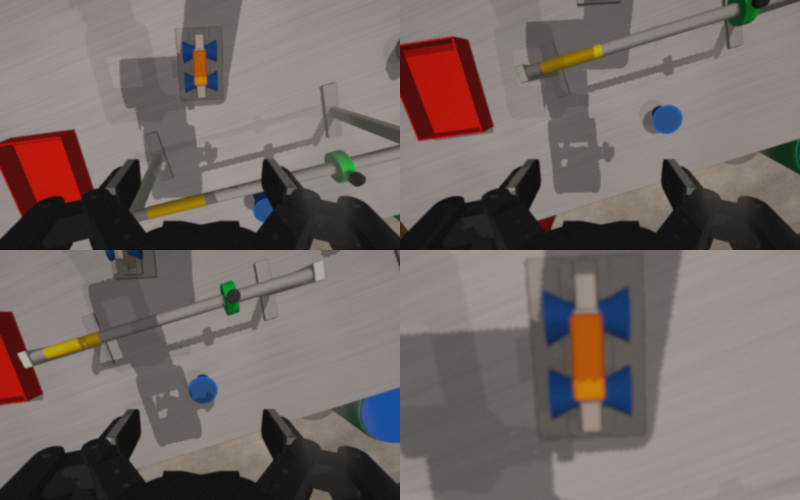

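Bottom-right zoom: the tab seen from straight above, nearly aligned with image vertical, and the funnels on the panel. w3 and w4 show the rail, the yellow section, and the ring (w4 at about (370,76)) clear of occlusion. Now I'll compute positions.

```bash
cat > m.py <<'E'
from h import *
W={}
for i in(1,2,3,4):
    d=np.load(f"w{i}.npz"); c=dict(viewer.calibration("wrist"));c["T"]=d["T"]; W[i]=(d["im"],c)
def big(i,col,k=0): return blobs(W[i][0],col)[k]
ys={}
for i in(3,4):
    b=big(i,"yellow");(cx,cy),(w,h),a=cv2.minAreaRect(b);box=cv2.boxPoints(((cx,cy),(w,h),a))
    box=sorted(box.tolist());ys[i]=[np.mean(box[:2],0),np.mean(box[2:],0)];print(i,"yellow",cx,cy,w,h,a)
c3,c4=W[3][1],W[4][1]
P=[tri([ray(c3,ys[3][k]),ray(c4,ys[4][k])]) for k in(0,1)];print("yellow ends",P)
for i in(3,4):
    E=[onz(W[i][1],p,.2) for p in ys[i]];d=E[1]-E[0];print(i,"ends@.2",E,np.linalg.norm(d),"yaw of rail",np.degrees(np.arctan2(-d[0],d[1])))
g=[[b for b in blobs(W[i][0],"green",60)] for i in(3,4)]
for i,gg in zip((3,4),g): print(i,[(cen(b).round(1),cv2.contourArea(b),cv2.boundingRect(b)) for b in gg])
for i in(1,2):
    b=big(i,"orange");r=cv2.minAreaRect(b);print(i,"tab",r,cen(b));box=cv2.boxPoints(r)
    for z in(.212,): 
        q=np.array([onz(W[i][1],p,z) for p in box]);print(q,q.mean(0),[np.linalg.norm(q[k]-q[k-1]) for k in range(4)])
        m=[(q[k]-q[k-1]) for k in range(4)];l=max(m,key=np.linalg.norm);print("yaw",np.degrees(np.arctan2(l[1],l[0])))
E
python3 m.py
```

```text
3 yellow 274.01385498046875 94.47405242919922 20.464502334594727 99.91002655029297 73.0724868774414
4 yellow 115.00918579101562 153.197265625 18.9649600982666 93.00492858886719 73.3007583618164
yellow ends [(array([ 0.5935, -0.1448,  0.2095]), [np.float64(0.0001644339812605452), np.float64(0.00016443398126057165)]), (array([ 0.599 , -0.0658,  0.2061]), [np.float64(3.237543421968404e-05), np.float64(3.237543421978349e-05)])]
3 ends@.2 [array([ 0.5928, -0.1474,  0.2   ]), array([ 0.5986, -0.0656,  0.2   ])] 0.08196493205162363 yaw of rail -4.075437573004095
4 ends@.2 [array([ 0.5924, -0.1523,  0.2   ]), array([ 0.5985, -0.0688,  0.2   ])] 0.08379772652104721 yaw of rail -4.188464202640748
3 [(array([619.7, 248. ]), 1405.0, (590, 223, 50, 55)), (array([551.1,  20.3]), 1056.5, (525, 0, 51, 41))]
4 [(array([367.1,  76.5]), 669.5, (353, 50, 30, 53))]
1 tab ((248.43080139160156, 263.9461669921875), (41.92374038696289, 16.74468994140625), 82.87498474121094) [248.3819 263.9955]
[[ 0.4182 -0.015   0.212 ]
 [ 0.4209 -0.0026  0.212 ]
 [ 0.4545 -0.0128  0.212 ]
 [ 0.4517 -0.0257  0.212 ]] [ 0.4363 -0.014   0.212 ] [np.float64(0.035237615148254804), np.float64(0.012672051472800408), np.float64(0.03512625509271931), np.float64(0.013185606122291953)]
yaw 162.28495759085922
2 tab ((319.76318359375, 108.05377960205078), (54.557151794433594, 20.024559020996094), 87.51044464111328) [319.7928 107.9893]
[[ 0.4179 -0.015   0.212 ]
 [ 0.4219 -0.0026  0.212 ]
 [ 0.4553 -0.0129  0.212 ]
 [ 0.4512 -0.0259  0.212 ]] [ 0.4366 -0.0141  0.212 ] [np.float64(0.034987403279206235), np.float64(0.013031073690670988), np.float64(0.0349645589242344), np.float64(0.013625922506435463)]
yaw 161.9704500731915
```

Tab centre is (0.4365, −0.014), yaw −18°, top at z≈0.212. The two views agree. Rail yaw is −4.1°, yellow centre about (0.5955, −0.1075). I'm going above the tab.

```bash
python3 -m creep '[{"slide":[3.03,-2.03,0.9],"angular":[0,0,0],"claw":1},{"slide":[3.03,-2.03,0.9],"angular":[0,0,0],"claw":1},{"slide":[3.03,-2.03,0.9],"angular":[0,0,0],"claw":1},{"slide":[3.03,-2.03,0.9],"angular":[0,0,0],"claw":1},{"slide":[3.03,-2.03,0.9],"angular":[0,0,0],"claw":1},{"slide":[3.03,-2.03,0.9],"angular":[0,0,0],"claw":1},{"slide":[3.03,-2.03,0.9],"angular":[0,0,0],"claw":1},{"slide":[0,0,0],"angular":[0,0,-0.038],"claw":1},{"slide":[0,0,0],"angular":[0,0,0],"claw":1},{"slide":[0,0,0],"angular":[0,0,0],"claw":1}]'
cat > to.py <<'E'
import sys; from h import *
def to(P,yaw=None):
    s=manip.sense(); Rm=R.from_quat(s["tool_rot"]).as_matrix(); h=np.degrees(np.arctan2(-Rm[1,0],-Rm[0,0]))
    print("tcp",s["tcp_pos"],"yaw",round(h,2),"tilt",Rm[:2,2],"F",s["force"],"delta cm",100*Rm.T@(np.array(P)-s["tcp_pos"]), "turn z" , None if yaw is None else round(-np.radians(yaw-h),4))
if __name__=="__main__": a=[float(v) for v in sys.argv[1:]]; to(a[:3],a[3] if len(a)>3 else None)
E
python3 to.py .4365 -.014 .181 -18
cat >> m.py <<'E'
print("tab tri",tri([ray(W[1][1],(248.4,264)),ray(W[2][1],(319.8,108))]))
ph=np.radians(-4.1);yd=np.array([-np.sin(ph),np.cos(ph),0]);mid=np.array([.5955,-.1075,.2])+.13*yd
print("ring rail-y",[(onz(W[4][1],(367.1,76.5),z)-mid)@yd for z in(.2,.21)],onz(W[4][1],(367.1,76.5),.2),"tri",tri([ray(W[4][1],(367.1,76.5)),ray(W[3][1],(551,18))]))
E
python3 m.py|tail -2
```

```text
t: 4.78
tcp_pos: [0.4384, -0.0157, 0.2751]
tool_rot: [0.157, 0.988, -0.0, 0.001]
force: [0.1, -0.0, -0.0]
finger_gap: 1.003
gripper_force: 0.0
tcp [ 0.4384 -0.0157  0.2751] yaw -18.11 tilt [ 0.0028 -0.0009] F [ 0.1295 -0.0058 -0.0163] delta cm [0.259  0.1053 9.4061] turn z -0.0019
tab tri (array([ 0.4361, -0.014 ,  0.2119]), [np.float64(4.608415086908905e-05), np.float64(4.608415086905688e-05)])
ring rail-y [np.float64(0.09017318404310101), np.float64(0.0887119644891474)] [0.611  0.1121 0.2   ] tri (array([0.6141, 0.111 , 0.2062]), [np.float64(0.002900170575255222), np.float64(0.002900170575255326)])
```

```bash
python3 -m creep '[{"slide":[0.2,0.1,2.5],"angular":[0,0,0],"claw":1},{"slide":[0,0,2.5],"angular":[0,0,0],"claw":1},{"slide":[0,0,2.5],"angular":[0,0,0],"claw":1},{"slide":[0,0,1.9],"angular":[0,0,0],"claw":1},{"slide":[0,0,0],"angular":[0,0,0],"claw":1},{"slide":[0,0,0],"angular":[0,0,0],"claw":1}]' 50
python3 to.py .4365 -.014 .181 -18
python3 -m creep '[{"slide":[0,0,0],"angular":[0,0,0],"claw":-1},{"slide":[0,0,0],"angular":[0,0,0],"claw":-1},{"slide":[0,0,0],"angular":[0,0,0],"claw":-1},{"slide":[0,0,0],"angular":[0,0,0],"claw":-1},{"slide":[0,0,0],"angular":[0,0,0],"claw":-1},{"slide":[0,0,0],"angular":[0,0,0],"claw":-1},{"slide":[0,0,0],"angular":[0,0,0],"claw":-1},{"slide":[0,0,0],"angular":[0,0,0],"claw":-1},{"slide":[0,0,0],"angular":[0,0,0],"claw":-1},{"slide":[0,0,0],"angular":[0,0,0],"claw":-1}]' 50
```

```text
t: 5.28
tcp_pos: [0.4374, -0.0133, 0.1801]
tool_rot: [0.156, 0.988, -0.0, -0.0]
force: [0.3, 0.1, 0.4]
finger_gap: 1.0
gripper_force: 0.0
tcp [ 0.4374 -0.0133  0.1801] yaw -17.96 tilt [-0.0001  0.    ] F [0.274  0.0843 0.4182] delta cm [ 0.062  -0.0933 -0.0905] turn z 0.0007
t: 6.12
tcp_pos: [0.4365, -0.013, 0.1809]
tool_rot: [0.156, 0.988, -0.0, 0.001]
force: [-0.1, 0.1, 5.4]
finger_gap: 0.155
gripper_force: 49.8
```

```bash
python3 -m creep '[{"slide":[0,0,-0.5],"angular":[0,0,0],"claw":-1},{"slide":[0,0,-1.0],"angular":[0,0,0],"claw":-1},{"slide":[0,0,-2],"angular":[0,0,0],"claw":-1},{"slide":[0,0,-2],"angular":[0,0,0],"claw":-1},{"slide":[0,0,-2],"angular":[0,0,0],"claw":-1},{"slide":[0,0,-1.9],"angular":[0,0,0],"claw":-1},{"slide":[0,0,0],"angular":[0,0,0],"claw":-1},{"slide":[0,0,0],"angular":[0,0,0],"claw":-1}]'
python3 - <<'E'
from h import *
im,c=shot("scene","pics/s2.png");cv2.imwrite("pics/z2.png",cv2.resize(im[100:240,230:430],(800,560),interpolation=cv2.INTER_CUBIC))
ph=np.radians(-4.1);x=np.array([np.cos(ph),np.sin(ph)])
from to import to
L=np.array([.5955,-.1075]);P=L-.05*x;print(P);to([*P,.275],-4.1)
E
```

```text
t: 6.78
tcp_pos: [0.436, -0.0128, 0.2745]
tool_rot: [0.156, 0.988, -0.0, 0.001]
force: [0.5, 0.3, -2.5]
finger_gap: 0.154
gripper_force: 48.8
[ 0.5456 -0.1039]
tcp [ 0.4351 -0.0126  0.2735] yaw -17.93 tilt [-0.0015  0.0005] F [ 0.3139  0.4853 -3.0464] delta cm [-13.3245  -5.2923  -0.1698] turn z -0.2413
```

View pics/z2.png

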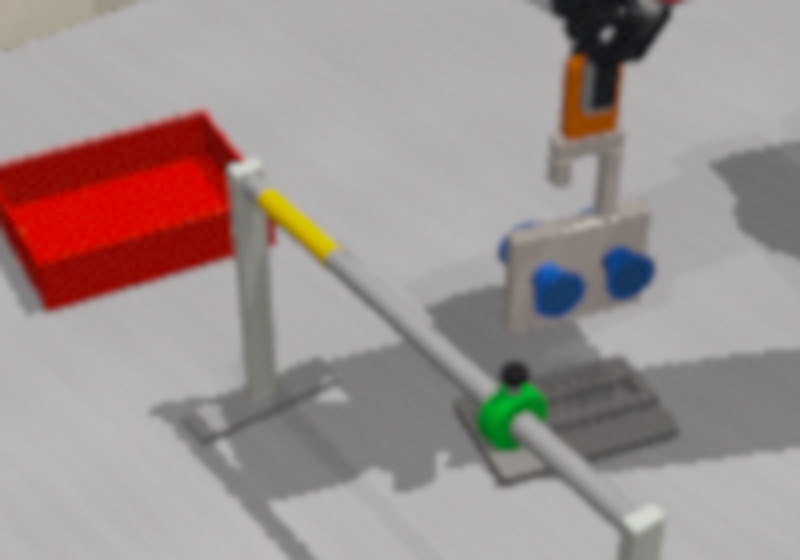

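The carrier is out of the dock, upright and held centrally on the tab. I'm moving to the pre-hook pose beside the yellow section.

```bash
python3 -m creep '[{"slide":[-2.67,-1.06,-0.03],"angular":[0,0,0],"claw":-1},{"slide":[-2.67,-1.06,-0.03],"angular":[0,0,0],"claw":-1},{"slide":[-2.67,-1.06,-0.03],"angular":[0,0,0],"claw":-1},{"slide":[-2.67,-1.06,-0.03],"angular":[0,0,0],"claw":-1},{"slide":[-2.67,-1.06,-0.03],"angular":[0,0,0],"claw":-1},{"slide":[0,0,0],"angular":[0,0,-0.08],"claw":-1},{"slide":[0,0,0],"angular":[0,0,-0.08],"claw":-1},{"slide":[0,0,0],"angular":[0,0,-0.081],"claw":-1},{"slide":[0,0,0],"angular":[0,0,0],"claw":-1},{"slide":[0,0,0],"angular":[0,0,0],"claw":-1}]'
python3 - <<'E'
from h import *
for n in("scene","top"):
    im,c=shot(n); o=blobs(im,"orange");y=blobs(im,"yellow");print(n,[(cen(b),cv2.contourArea(b)) for b in o[:2]],[(cen(b),cv2.contourArea(b)) for b in y[:2]])
    if n=="scene":A=cv2.resize(im[100:200,240:400],(800,500),interpolation=cv2.INTER_CUBIC)
cv2.imwrite("pics/z3.png",A)
from to import to
to([.5955,-.1075,.275],-4.1)
E
```

```text
t: 7.67
tcp_pos: [0.5456, -0.1039, 0.2738]
tool_rot: [0.037, 0.999, 0.001, -0.002]
force: [-0.3, 0.2, -2.4]
finger_gap: 0.154
gripper_force: 48.9
scene [(array([317.4586, 126.7661]), 90.5)] [(array([303.7127, 155.9392]), 90.5)]
top [] []
tcp [ 0.5461 -0.104   0.2747] yaw -4.2 tilt [-0.0022  0.0009] F [-0.8895 -0.4962 -2.4257] delta cm [-4.9553  0.0139 -0.0445] turn z -0.0017
```

View pics/z3.png

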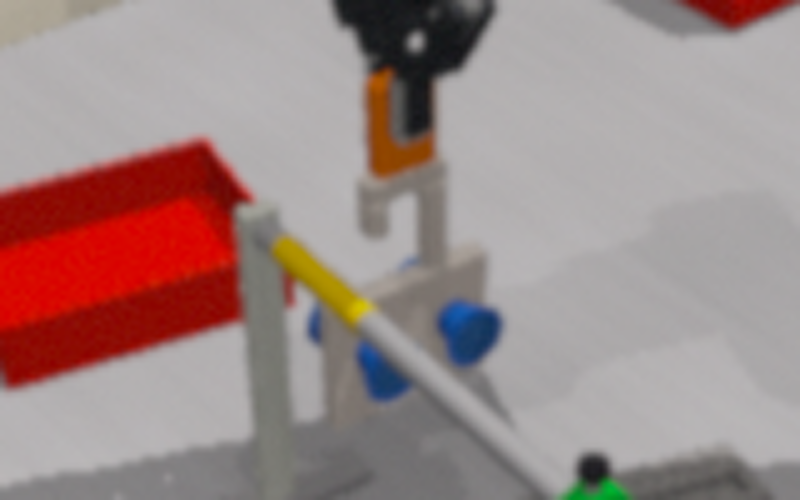

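Hook is level with the rail's mouth height, beside the yellow section. I'm advancing.

```bash
python3 -m creep '[{"slide":[-1.2,0,0],"angular":[0,0,0],"claw":-1},{"slide":[-1.2,0,0],"angular":[0,0,0],"claw":-1},{"slide":[-1.0,0,0],"angular":[0,0,0],"claw":-1},{"slide":[-1.0,0,0],"angular":[0,0,0],"claw":-1},{"slide":[-0.55,0,0],"angular":[0,0,0],"claw":-1},{"slide":[0,0,0],"angular":[0,0,0],"claw":-1},{"slide":[0,0,0],"angular":[0,0,0],"claw":-1}]'
python3 to.py .5955 -.1075 .275 -4.1
python3 - <<'E'
from h import *
im,c=shot("scene");cv2.imwrite("pics/z4.png",cv2.resize(im[100:200,240:400],(800,500),interpolation=cv2.INTER_CUBIC))
E
```

```text
t: 8.35
tcp_pos: [0.5958, -0.1077, 0.2754]
tool_rot: [0.036, 0.999, 0.0, -0.001]
force: [-0.2, -0.4, -1.9]
finger_gap: 0.153
gripper_force: 48.9
tcp [ 0.5958 -0.1077  0.2754] yaw -4.11 tilt [-0.0013  0.0003] F [-0.1637 -0.439  -1.8929] delta cm [0.0264 0.0154 0.0416] turn z -0.0002
```

View pics/z4.png

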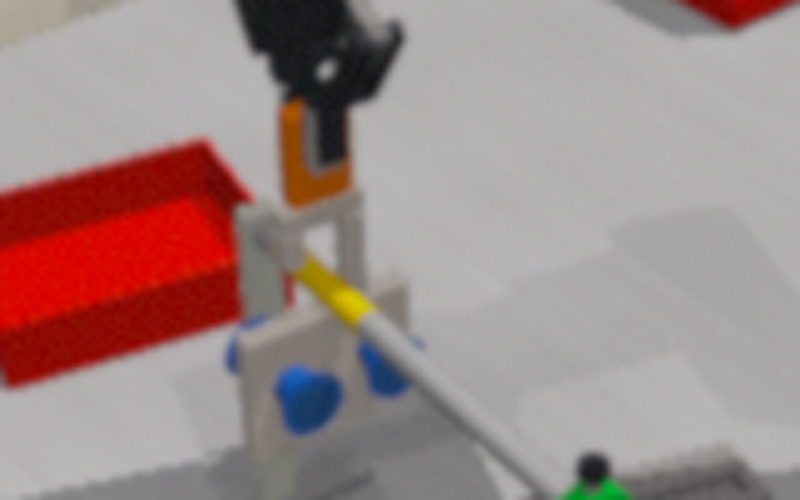

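The rail is inside the mouth, under the tip. I'm lowering gently until the force changes.

```bash
python3 -m creep '[{"slide":[0,0,0.8],"angular":[0,0,0],"claw":-1},{"slide":[0,0,0.8],"angular":[0,0,0],"claw":-1},{"slide":[0,0,0.5],"angular":[0,0,0],"claw":-1},{"slide":[0,0,0.3],"angular":[0,0,0],"claw":-1},{"slide":[0,0,0],"angular":[0,0,0],"claw":-1},{"slide":[0,0,0],"angular":[0,0,0],"claw":-1}]'
python3 -m creep '[{"slide":[0,0,0.2],"angular":[0,0,0],"claw":-1},{"slide":[0,0,0.2],"angular":[0,0,0],"claw":-1},{"slide":[0,0,0],"angular":[0,0,0],"claw":-1},{"slide":[0,0,0],"angular":[0,0,0],"claw":-1}]'
```

```text
t: 8.9
tcp_pos: [0.5959, -0.1078, 0.2514]
tool_rot: [0.036, 0.999, 0.0, -0.0]
force: [-0.2, -0.1, -2.7]
finger_gap: 0.151
gripper_force: 48.9
t: 9.23
tcp_pos: [0.596, -0.1078, 0.2478]
tool_rot: [0.036, 0.999, 0.0, -0.0]
force: [0.1, -0.5, -2.6]
finger_gap: 0.156
gripper_force: 48.9
```

```bash
for i in 1 ; do python3 -m creep '[{"slide":[0,0,0.15],"angular":[0,0,0],"claw":-1},{"slide":[0,0,0.15],"angular":[0,0,0],"claw":-1},{"slide":[0,0,0],"angular":[0,0,0],"claw":-1},{"slide":[0,0,0],"angular":[0,0,0],"claw":-1}]'; done
```

```text
t: 9.57
tcp_pos: [0.596, -0.1078, 0.2447]
tool_rot: [0.036, 0.999, 0.0, -0.0]
force: [-0.7, -0.2, -2.8]
finger_gap: 0.155
gripper_force: 48.9
```

```bash
python3 -m creep '[{"slide":[0,0,0.1],"angular":[0,0,0],"claw":-1},{"slide":[0,0,0.1],"angular":[0,0,0],"claw":-1},{"slide":[0,0,0],"angular":[0,0,0],"claw":-1},{"slide":[0,0,0],"angular":[0,0,0],"claw":-1}]'
```

```text
t: 9.9
tcp_pos: [0.5963, -0.108, 0.2438]
tool_rot: [0.036, 0.999, -0.0, 0.001]
force: [-2.5, 1.0, 5.6]
finger_gap: 0.16
gripper_force: 49.9
```

Seated: the load has moved onto the rail at hook z≈0.200. I'm easing slightly and sliding in stages.

```bash
python3 -m creep '[{"slide":[0,0,-0.04],"angular":[0,0,0],"claw":-1},{"slide":[0,0.6,0],"angular":[0,0,0],"claw":-1},{"slide":[0,0.8,0],"angular":[0,0,0],"claw":-1},{"slide":[0,0.8,0],"angular":[0,0,0],"claw":-1},{"slide":[0,0.8,0],"angular":[0,0,0],"claw":-1},{"slide":[0,0.8,0],"angular":[0,0,0],"claw":-1},{"slide":[0,0.2,0],"angular":[0,0,0],"claw":-1},{"slide":[0,0,0],"angular":[0,0,0],"claw":-1},{"slide":[0,0,0],"angular":[0,0,0],"claw":-1}]'; python3 to.py .6048 .0222 .244 -4.1
```

```text
t: 10.65
tcp_pos: [0.5995, -0.0664, 0.2438]
tool_rot: [0.035, 0.999, 0.0, 0.001]
force: [0.4, -1.2, 5.5]
finger_gap: 0.16
gripper_force: 50.1
tcp [ 0.5995 -0.0664  0.2438] yaw -4.06 tilt [0.0016 0.0009] F [ 0.45   -1.2182  5.5442] delta cm [ 0.1012  8.8783 -0.0098] turn z 0.0006
```

```bash
python3 -m creep '[{"slide":[0,0.8,0],"angular":[0,0,0],"claw":-1},{"slide":[0,1.2,0],"angular":[0,0,0],"claw":-1},{"slide":[0,1.2,0],"angular":[0,0,0],"claw":-1},{"slide":[0,1.2,0],"angular":[0,0,0],"claw":-1},{"slide":[0,1.2,0],"angular":[0,0,0],"claw":-1},{"slide":[0,1.2,0],"angular":[0,0,0],"claw":-1},{"slide":[0,1.2,0],"angular":[0,0,0],"claw":-1},{"slide":[0,0.8,0],"angular":[0,0,0],"claw":-1},{"slide":[0,0,0],"angular":[0,0,0],"claw":-1},{"slide":[0,0,0],"angular":[0,0,0],"claw":-1}]'; python3 to.py .6101 .0960 .244 -4.1
python3 - <<'E'
from h import *
im,c=shot("scene","pics/s5.png");np.savez("s5.npz",im=im);cv2.imwrite("pics/z5.png",cv2.resize(im[120:240,280:440],(800,600),interpolation=cv2.INTER_CUBIC))
E
```

```text
t: 11.48
tcp_pos: [0.6056, 0.0229, 0.2438]
tool_rot: [0.035, 0.999, 0.002, 0.001]
force: [-0.4, 1.8, 5.6]
finger_gap: 0.153
gripper_force: 50.1
tcp [0.6056 0.0229 0.2438] yaw -4.05 tilt [0.0014 0.0036] F [-0.3697  1.8198  5.6242] delta cm [0.0633 7.3232 0.0048] turn z 0.0008
```

View pics/z5.png

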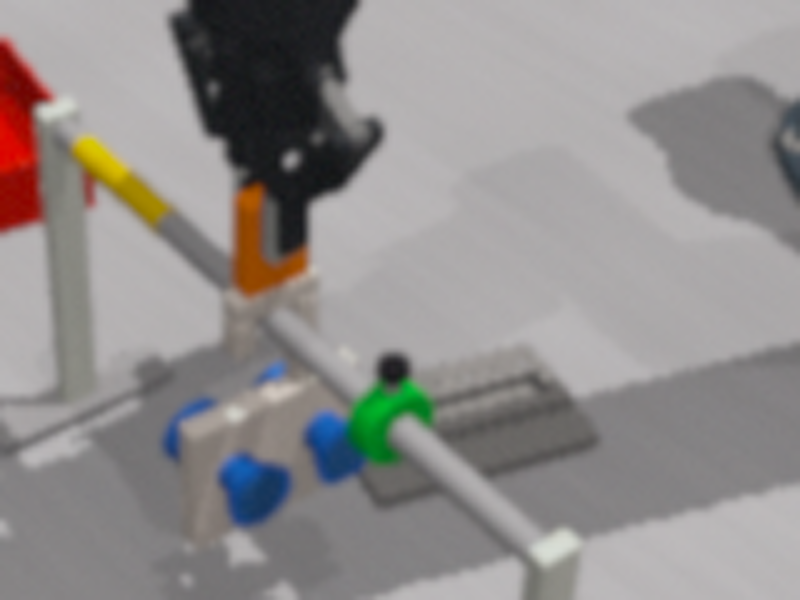

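Hanging on the rail past the middle, and the ring is unmoved at about 73 mm rail distance ahead. I'm closing to within roughly 15 mm.

```bash
python3 -m creep '[{"slide":[0,0.8,0],"angular":[0,0,0],"claw":-1},{"slide":[0,1.0,0],"angular":[0,0,0],"claw":-1},{"slide":[0,1.0,0],"angular":[0,0,0],"claw":-1},{"slide":[0,1.0,0],"angular":[0,0,0],"claw":-1},{"slide":[0,0.8,0],"angular":[0,0,0],"claw":-1},{"slide":[0,0.6,0],"angular":[0,0,0],"claw":-1},{"slide":[0,0.3,0],"angular":[0,0,0],"claw":-1},{"slide":[0,0,0],"angular":[0,0,0],"claw":-1},{"slide":[0,0,0],"angular":[0,0,0],"claw":-1}]'; python3 to.py .6101 .0960 .244 -4.1
python3 -m creep '[{"slide":[0,0.1,0],"angular":[0,0,0],"claw":-1},{"slide":[0,0.1,0],"angular":[0,0,0],"claw":-1},{"slide":[0,0.1,0],"angular":[0,0,0],"claw":-1},{"slide":[0,0.1,0],"angular":[0,0,0],"claw":-1},{"slide":[0,0.1,0],"angular":[0,0,0],"claw":-1}]'
python3 - <<'E'
from h import *
im,c=shot("scene","pics/s6.png");g=[b for b in blobs(im,"green")];old=cv2.imread("pics/scene0.png")
print([(cen(b),cv2.contourArea(b)) for b in g[:2]],cen(blobs(old,"green")[0]))
cv2.imwrite("pics/z6.png",cv2.resize(im[150:240,300:420],(800,600),interpolation=cv2.INTER_CUBIC))
E
```

```text
t: 12.28
tcp_pos: [0.6092, 0.0763, 0.2438]
tool_rot: [0.035, 0.999, 0.001, 0.0]
force: [0.4, -0.9, 5.4]
finger_gap: 0.156
gripper_force: 50.2
tcp [0.6092 0.0763 0.2438] yaw -4.06 tilt [0.0008 0.001 ] F [ 0.3841 -0.8736  5.4071] delta cm [ 0.051   1.9755 -0.0198] turn z 0.0007
t: 12.7
tcp_pos: [0.6095, 0.0799, 0.2438]
tool_rot: [0.035, 0.999, -0.001, 0.0]
force: [-0.5, -3.8, 6.5]
finger_gap: 0.156
gripper_force: 50.1
[(array([356.493 , 202.8067]), 119.0)] [356.1317 203.1452]
```

View pics/z6.png

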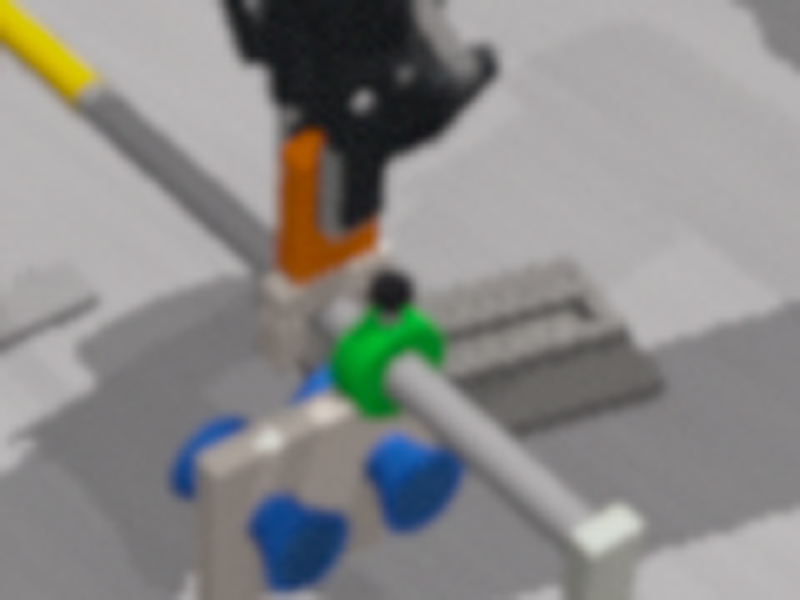

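A visible gap of roughly 15 mm remains, and the ring hasn't moved. I'm continuing in small steps, watching Fy.

```bash
python3 -m creep '[{"slide":[0,0.15,0],"angular":[0,0,0],"claw":-1},{"slide":[0,0.15,0],"angular":[0,0,0],"claw":-1},{"slide":[0,0.15,0],"angular":[0,0,0],"claw":-1},{"slide":[0,0.15,0],"angular":[0,0,0],"claw":-1}]'|grep -E "tcp|^force"
python3 -m creep '[{"slide":[0,0.1,0],"angular":[0,0,0],"claw":-1},{"slide":[0,0.1,0],"angular":[0,0,0],"claw":-1},{"slide":[0,0.1,0],"angular":[0,0,0],"claw":-1}]'|grep -E "tcp|^force"
```

```text
tcp_pos: [0.6099, 0.0858, 0.2438]
force: [-0.0, -3.8, 4.9]
tcp_pos: [0.6101, 0.0888, 0.2438]
force: [0.2, -4.5, 6.2]
```

```bash
python3 -m creep '[{"slide":[0,0.1,0],"angular":[0,0,0],"claw":-1},{"slide":[0,0.05,0],"angular":[0,0,0],"claw":-1}]'|grep -E "tcp|^force"
```

```text
tcp_pos: [0.6102, 0.0904, 0.2438]
force: [-0.4, -4.6, 6.6]
```

```bash
python3 -m creep '[{"slide":[0,0.1,0],"angular":[0,0,0],"claw":-1},{"slide":[0,0.1,0],"angular":[0,0,0],"claw":-1}]'|grep -E "tcp|^force"
```

```text
tcp_pos: [0.6104, 0.0923, 0.2438]
force: [-0.8, -3.6, 5.5]
```

```bash
python3 -m creep '[{"slide":[0,0.1,0],"angular":[0,0,0],"claw":-1}]'|grep -E "tcp|^force"
```

```text
tcp_pos: [0.6104, 0.0933, 0.2438]
force: [-0.8, -3.5, 6.4]
```

```bash
python3 -m creep '[{"slide":[0,0.1,0],"angular":[0,0,0],"claw":-1}]'|grep -E "tcp|^force"
```

```text
tcp_pos: [0.6105, 0.0943, 0.2438]
force: [-0.2, -2.9, 6.0]
```

```bash
python3 -m creep '[{"slide":[0,0,-0.04],"angular":[0,0,0],"claw":-1},{"slide":[0,0.05,0],"angular":[0,0,0],"claw":-1},{"slide":[0,0.05,0],"angular":[0,0,0],"claw":-1}]'|grep -E "tcp|^force"
python3 - <<'E'
from h import *
im,c=shot("scene","pics/s7.png");print(cen(blobs(im,"green")[0]))
cv2.imwrite("pics/z7.png",cv2.resize(im[170:220,320:387],(800,597),interpolation=cv2.INTER_CUBIC))
E
```

```text
tcp_pos: [0.6105, 0.0953, 0.2438]
force: [-0.8, -3.7, 5.6]
[356.3803 202.7493]
```

View pics/z7.png

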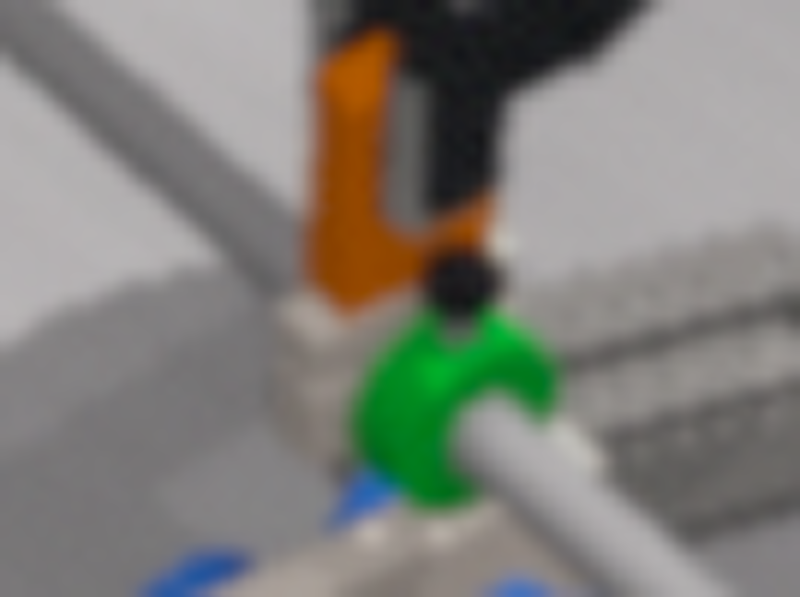

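Close to the ring with no clear contact yet, and the ring's centroid is unchanged (356.4, 202.7). I'll unload slightly to lower the friction and keep feeling.

```bash
python3 -m creep '[{"slide":[0,0,-0.06],"angular":[0,0,0],"claw":-1},{"slide":[0,0.0,0],"angular":[0,0,0],"claw":-1}]'|grep -E "tcp|^force"
python3 -m creep '[{"slide":[0,0.05,0],"angular":[0,0,0],"claw":-1},{"slide":[0,0.05,0],"angular":[0,0,0],"claw":-1}]'|grep -E "tcp|^force"
```

```text
tcp_pos: [0.6103, 0.0959, 0.2439]
force: [-0.6, -1.0, 3.1]
tcp_pos: [0.6104, 0.0963, 0.2439]
force: [0.0, -2.3, 2.7]
```

```bash
python3 -m creep '[{"slide":[0,0.05,0],"angular":[0,0,0],"claw":-1},{"slide":[0,0.05,0],"angular":[0,0,0],"claw":-1}]'|grep -E "tcp|^force"
```

```text
tcp_pos: [0.6104, 0.0973, 0.2439]
force: [0.1, -2.0, 2.0]
```

```bash
python3 -m creep '[{"slide":[0,0.05,0],"angular":[0,0,0],"claw":-1},{"slide":[0,0.05,0],"angular":[0,0,0],"claw":-1}]'|grep -E "tcp|^force"
```

```text
tcp_pos: [0.6105, 0.0977, 0.2439]
force: [-1.0, -4.3, 1.4]
```

```bash
python3 -m creep '[{"slide":[0,0.05,0],"angular":[0,0,0],"claw":-1},{"slide":[0,0.05,0],"angular":[0,0,0],"claw":-1}]'|grep -E "tcp|^force"
```

```text
tcp_pos: [0.6105, 0.0979, 0.2439]
force: [-1.5, -6.0, 0.1]
```

Contact: the TCP stalls at y≈0.098 while Fy rises to −6 N, below the ring's 9 N. I'm unloading and releasing.

```bash
python3 -m creep '[{"slide":[0,-0.05,0],"angular":[0,0,0],"claw":-1},{"slide":[0,0,0],"angular":[0,0,0],"claw":-1}]'|grep -E "tcp|^force"
python3 -m creep '[{"slide":[0,0,0],"angular":[0,0,0],"claw":-0.4},{"slide":[0,0,0],"angular":[0,0,0],"claw":-0.2},{"slide":[0,0,0],"angular":[0,0,0],"claw":0},{"slide":[0,0,0],"angular":[0,0,0],"claw":0.2},{"slide":[0,0,0],"angular":[0,0,0],"claw":0.2},{"slide":[0,0,0],"angular":[0,0,0],"claw":0.2},{"slide":[0,0,0],"angular":[0,0,0],"claw":0.2}]'
python3 - <<'E'
from h import *
im,c=shot("scene","pics/s8.png");print([cen(b) for b in blobs(im,"green")[:1]],[cen(b) for b in blobs(im,"orange")[:1]])
cv2.imwrite("pics/z8.png",cv2.resize(im[150:240,300:420],(800,600),interpolation=cv2.INTER_CUBIC))
E
```

```text
tcp_pos: [0.6105, 0.0978, 0.2439]
force: [-1.3, -5.4, 0.2]
t: 15.72
tcp_pos: [0.6109, 0.0989, 0.2442]
tool_rot: [0.036, 0.999, 0.0, 0.0]
force: [-0.4, 0.3, 0.0]
finger_gap: 0.596
gripper_force: 0.0
[array([356.5522, 202.7812])] [array([352.2681, 183.4849])]
```

Released, and the ring's centroid is unchanged. I'm lifting straight off and checking the gap from above with the wrist camera.

```bash
python3 -m creep '[{"slide":[0,0,-0.8],"angular":[0,0,0],"claw":0.2},{"slide":[0,0,-1.5],"angular":[0,0,0],"claw":0.2},{"slide":[0,0,-2],"angular":[0,0,0],"claw":0.2},{"slide":[0,0,-2.5],"angular":[0,0,0],"claw":0.2},{"slide":[0,0,-2],"angular":[0,0,0],"claw":0.2},{"slide":[-2.3,0.4,0],"angular":[0,0,0],"claw":0.2},{"slide":[-2.3,0.4,0],"angular":[0,0,0],"claw":0.2},{"slide":[-2.3,0.4,0],"angular":[0,0,0],"claw":0.2},{"slide":[0,0,0],"angular":[0,0,0],"claw":0.2},{"slide":[0,0,0],"angular":[0,0,0],"claw":0.2}]'
python3 - <<'E'
from h import *
im,c=shot("scene","pics/s9.png");w,cw=shot("wrist","pics/w9.png")
print([cen(b) for b in blobs(im,"green")[:1]],[cen(b) for b in blobs(im,"orange")[:1]])
A=cv2.resize(im[150:240,300:390],(390,390),interpolation=cv2.INTER_CUBIC)
p=proj(cw,[.6115,.105,.2]).astype(int);y0,x0=max(p[1]-65,0),p[0]-65;B=cv2.resize(w[y0:y0+130,x0:x0+130],(390,390),interpolation=cv2.INTER_CUBIC)
cv2.imwrite("pics/z9.png",np.hstack([A,B]));print(p)
g=blobs(w,"green",60)[0];o=blobs(w,"orange",60)[0];print(cv2.boundingRect(g),onz(cw,cen(g),.2),onz(cw,cen(o),.275),cv2.minAreaRect(o))
E
```

```text
t: 16.6
tcp_pos: [0.6811, 0.1056, 0.3321]
tool_rot: [0.036, 0.999, 0.0, -0.0]
force: [-0.2, -0.5, -0.3]
finger_gap: 0.6
gripper_force: 0.0
[array([356.7143, 202.6825])] [array([353.8616, 184.6871])]
[315 106]
(314, 81, 21, 20) [0.5987 0.1127 0.2   ] [0.6107 0.0971 0.275 ] ((299.0, 107.5), (61.0, 24.0), 90.0)
```

View pics/z9.png

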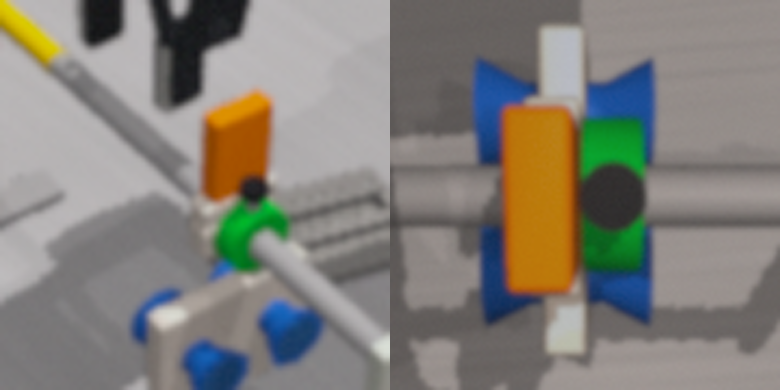

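The carrier hangs on the rail, against the ring: centres about 15–16.5 mm apart (tab and panel estimates) and the ring unmoved. I'm handing in.

```bash
python3 -c "
from station import ticket; print(ticket.sign_off())"
```

```text
the job is handed in; nothing more can be done
None
```

The carrier hangs on the rail against the green stop ring; the last pictures show the ring where it was, and the arm never touched the tray, bottle or loose funnel. The job is handed in at about 17 s, but the sign-off gave no verdict.

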